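# Turn a flatted disc until its flat lies on the alignment bar

## Robot

A 7-joint arm with a two-finger parallel gripper is mounted at the origin on a cart in front of the work surface, level with it; the furniture and walls round the work are solid. World frame = base frame: x ahead of the robot, y to its left, z up, the work surface at z = 0. Lengths are in m, angles in rad, forces in N, time in s.
With the tool pointing down it reaches from about 0.425 to 0.925 m from the base axis. Payload 6.8 kg.
Tool frame: the origin (TCP) lies at the very end of the fingers, on their centre line; the grasp point (between the pads) lies bot.grip_depth behind it (bot.grip_depth is the distance from the TCP to the grasp point, in m); z points along the fingers, y is the line along which they close (so a half turn about z gives the same grasp; the last joint's range is limited). The gripper opens to 85 mm and grips with 20 to 120 N. Pads are 22 mm wide; open, the fingers measure 114 mm over their backs; the gripper's body (76 mm by 85 mm) begins 54 mm behind the grasp point. The pads swing forward as they close: fully open they stand 13 mm farther back than shut.
Start: joints at [1.111, 0.477, 0.022, 1.555, -0.011, 1.109, -0.083], TCP at [0.233, -0.634, 0.231] pointing down, gripper open.
Joint ranges: [-2.96, 2.96], [-0.34, 2.1], [-1.41, 1.46], [0.24, 2.44], [-1.37, 4.51], [0.17, 1.92], [-2.96, 2.96]. Speed limits (rad/s): [2.39, 2.39, 3.14, 3.14, 3.14, 3.14, 3.14].

## Interface

Orientations are given as a unit quaternion [x, y, z, w].
In Python, from plant import monitor, vision, workorder, bot gives the robot as it stands.
- The arm moves only by the shell command python3 -m handwheel 'ROWS' [FORCE]. ROWS is JSON, a list of rows, each an object of numbers: "grip": the finger opening in m, from 0 to 0.0854; "x", "y", "z": the shift along the world's x, y, z in m; "yaw": the turn about the world's z in rad. In form: [{"grip": .., "x": .., "y": .., "z": .., "yaw": ..}, ...]. A call has 1 to 8 rows; each row is the pose to reach, as a shift and turn from the pose commanded when the call began; what a row does not reach only later rows make up. A row lasts 1/10 s, in which the tool goes at most 50 mm and 8.59 degrees, less where a joint would pass 70% of its speed; a pose out of reach is approached as far as the arm can. A call with a gripper value outside its range is refused whole. The fingers move at their own pace and stop on an object; FORCE is the grip in N (left out, the last holds). Time passes only in rows, so rows that repeat a pose let the fingers close. It gives the time, the measured TCP pose, the force, the opening and the grip force at its end, in the units of the state.
- monitor.get_state(): the state, without advancing time (a new reading comes with each control period).
- vision.grab_frame(name): name is "scene" or "top" or "wrist"; returns a dict with "img" (420x560x3 uint8, red, green, blue), "z_map" (420x560 float32, m along the optical axis (not along the pixel's ray), 0 where there is no reading), "K" (3x3 intrinsics, pixels), "position" and "orientation" of the camera in the world. Camera axes: x right, y up, looking along -z (the intrinsics and any distortion apply to the point x, -y, -z); pixel columns grow to the right and rows downward; lengths in m; the calibration is good to about 2 mm. A picture is of the moment at which its call begins.
- workorder.finish_job(): hands the job in; it is judged then, once.
The state is a dict: "t": time; "joints": joint angles; "qd": joint speeds; "joint_efforts": joint torques, N m; "tcp_pos": TCP position; "ee_rot": TCP orientation; "ft_force": force on the tool from outside, world axes, zero at the start; "wrist_torque": the same for the moment, N m; "width": opening from 0.0 (shut) to 1.0 (fully open); "gripper_force": force on a finger pad.
Only numpy, scipy, OpenCV 4.12 (cv2) and the standard library are available. Lean on these libraries where they do the work, as an engineer would, in place of code of your own. Each camera call takes 0.05 s, during which the arm holds its last target. There are 200 camera calls.

## Task

Set the disc square in the jig for tacking: turn it on its spindle (it has a stud to push it round by) until its flat faces the alignment bar, slide the bar up until it lies flush along the whole flat with no gap, and let go. The disc must stay down on its spindle; press the bar up only gently, never force it, and leave the three offcuts next to the jig alone.

Things in the scene. Friction and masses are not known exactly. Their poses are not given: they have to be found in the camera images.
- jig: welding jig fixed on the table: dark base plate 190 x 250 x 12 mm (x -95 to 95, y -85 to 165). Origin on the table at the foot of the spindle, an upright pin (17 mm diameter, top 32 mm above the table) on which the disc turns. z up; +y points from spindle to alignment bar. Two guide rails for the bar, top 33 mm above the table, at x = +-51 to 71, y = 65 to 160 mm
- disc: loose steel disc, 120 mm diameter, 12 mm thick, about 0.6 kg, one flat on its rim; lies on the plate (top 24 mm above the table), 20 mm bore over the spindle, 1.5 mm play; friction alone holds it. Origin: centre of underside; +y points to the flat, 50 mm from the centre, 66 mm long. Square when its y axis points as the jig's. Starts turned 0.9 rad or more away, either way
- stud_top (a point): centre of the top of the upright round steel stud by which the disc is turned: 14 mm diameter, 22 mm high above the disc's top (foot collar 20 mm diameter, 2 mm high), 42 mm from the disc's centre on the side away from the flat (disc -y)
- flat_a (a point): point on the flat of the disc, half way up its edge, 30 mm from the flat's middle on the disc's +x side
- flat_b (a point): point on the flat of the disc, half way up its edge, 30 mm from the flat's middle on the disc's -x side
- bar (a joint): travel of the alignment bar along jig -y, towards the disc, m: 0 fully back (face 75 mm from the spindle axis), end stop 0.030. Stays where left (about 2 N friction); starts at 0 to 0.006. On the round rim it stops near 0.015, flush on the flat at 0.024 to 0.027. Pressed on a crooked flat it may jam at a corner instead of turning the disc
- bar_face (a point): middle of the working face of the alignment bar, 6 mm above the base plate. The bar is aluminium, 110 mm long (jig x), 16 mm thick, from 1 to 15 mm above the plate; axes as the jig's: the face looks to -y
- bar_tab (a point): middle of the top edge of the upright tab on the bar's carriage, to push or pinch: 40 mm wide (jig x), 8 mm thick (jig y), top 63 mm above the table, 38 to 46 mm behind the bar face. In front of it the carriage is 23 mm high above the table; behind it is only the base plate
- pipe_offcut: bystander, short pipe offcut, 42 mm diameter, 60 mm high, upright, beyond the jig; origin at the centre of its underside
- angle_offcut: bystander, offcut of angle steel, 40 x 70 x 40 mm, beyond the jig; origin at the centre of its underside
- coupon_tee: bystander, welded tee-shaped test coupon, 50 x 90 mm, 51 mm high, on the table behind the bar's end of the jig; origin at the centre of its underside

How it is judged:
At the end, for the whole second after the job is handed in: both points of the flat within 1.5 mm of the bar's face, the bar at least 22.5 mm up its travel, the disc lying on the base plate (within 2.5 mm, 0.03 rad) and at rest (y of flat_a in the frame of bar_face between -0.0015 and 0.0015 m and y of flat_b in the frame of bar_face between -0.0015 and 0.0015 m and value of joint bar above 0.0225 m and z of disc in the frame of jig below 0.0145 m and angle between disc's own z axis and vertical below 0.03 rad and linear speed of disc below 0.01 m/s and angular speed of disc below 0.05 rad/s); the robot touches nothing.
It fails at once if the bar is forced against the disc with more than 40 N (contact force between bar and disc above 40 N).
It fails at once if the disc is lifted more than 6 mm off the plate (z of disc in the frame of jig above 0.018 m).
It fails at once if the short pipe offcut is moved by more than 20 mm (distance of pipe_offcut from where it was at the start of the episode above 0.02 m).
It fails at once if the offcut of angle steel is moved by more than 20 mm (distance of angle_offcut from where it was at the start of the episode above 0.02 m).
It fails at once if the welded tee-shaped test coupon is moved by more than 20 mm (distance of coupon_tee from where it was at the start of the episode above 0.02 m).
It also fails if it takes over 72 s, if anything falls off the work surface, if the arm or the gripper's body presses on something with over 40 N, if the wrist force passes 120 N, or if a joint passes its speed limit or range.

## Working session

There is one attempt and no reset: what is moved stays moved. The work goes in short steps, Python scripts to look and compute and a shell command to move; the robot and the scene stay as the last step left them, time stands still between calls to the robot, and variables do not carry over. Pictures are saved under pics/ and viewed, at most 10 in all, crops included, and the job is handed in when it is done.

```bash
mkdir -p pics; cat > h.py <<'E'
import numpy as np,cv2
from scipy.spatial.transform import Rotation as R
from plant import monitor, vision, workorder, bot
def grab(n):
    f=vision.grab_frame(n); np.savez('last_%s.npz'%n,**{k:np.array(v) for k,v in f.items()}); return f
def pts(f):
    K=np.array(f['K']);z=np.array(f['z_map']);v,u=np.mgrid[:z.shape[0],:z.shape[1]]
    P=np.stack([(u-K[0,2])/K[0,0]*z,-(v-K[1,2])/K[1,1]*z,-z],-1)
    return P@R.from_quat(f['orientation']).as_matrix().T+np.array(f['position'])
def save(f,n,crop=None,s=1):
    im=np.array(f['img'])[...,::-1]
    if crop: im=im[crop[1]:crop[3],crop[0]:crop[2]]
    cv2.imwrite('pics/'+n,cv2.resize(im,None,fx=s,fy=s,interpolation=cv2.INTER_CUBIC))
E
python3 - <<'E'
from h import *
print(monitor.get_state(),bot.grip_depth)
f=grab('top');save(f,'top0.png',s=1.4);print(f['position'],f['orientation'],[k for k in f])
f=grab('scene');save(f,'scene0.png',s=1.4);print(f['position'])
E
```

```text
{'t': 0.0, 'joints': array([ 1.11088316,  0.47780432,  0.02234012,  1.55645823, -0.01148551,
        1.10930183, -0.08309809]), 'qd': array([ 0.00074977,  0.00053656, -0.00045976,  0.0003108 ,  0.00067634,
       -0.0014857 ,  0.00011102]), 'joint_efforts': array([ 3.73320800e-04, -5.96448433e+01,  1.60819743e+00, -2.81192154e+01,
        1.25901477e-02,  9.37007018e-03, -3.50385824e-05]), 'tcp_pos': array([ 0.2323809 , -0.63310226,  0.23032005]), 'ee_rot': array([ 9.84565285e-01,  1.75015285e-01, -2.34876708e-04, -8.91302951e-04]), 'ft_force': array([ 0.93625533, -1.07118143,  0.44058847]), 'wrist_torque': array([-0.00183522,  0.01511876,  0.02918083]), 'gripper_force': 0.0, 'width': 1.0014688948022483} 0.0187
[0.52262806 0.20379754 0.91113826] [ 0.03244634 -0.04054333 -0.70380282  0.70849493] ['img', 'z_map', 'K', 'position', 'orientation']
[0.28294613 0.66846063 0.7078284 ]
```

View pics/top0.png

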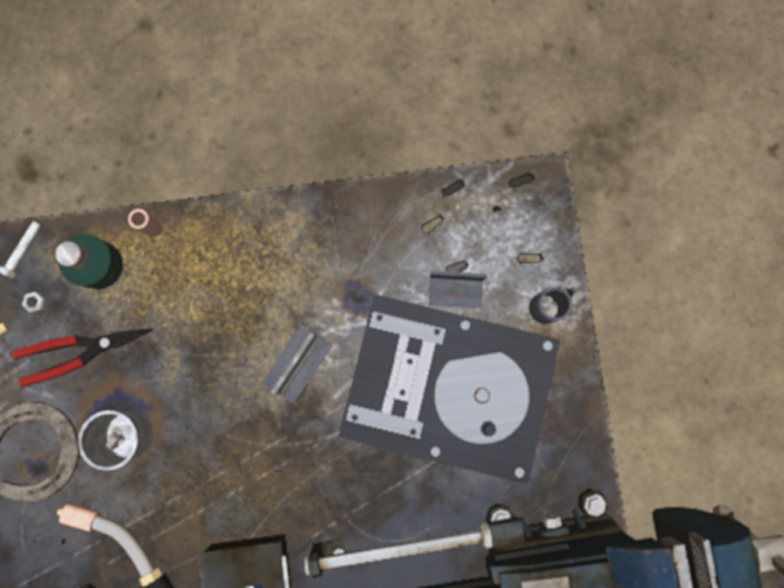

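View pics/scene0.png

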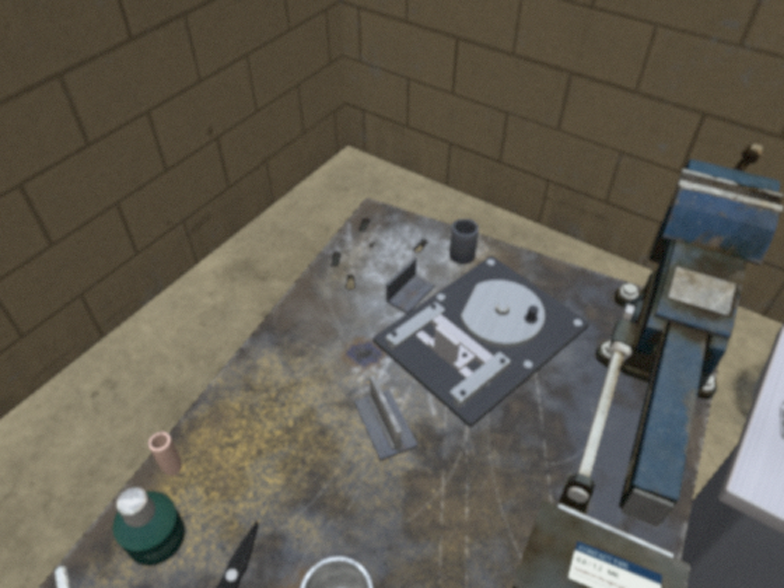

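The top view shows the jig with bar to the left (jig +y towards image left). The spindle is near (482,395), the stud at (488,428) and the flat at the top-left, near (478,355). Next I'll take an enlarged crop for precise picks.

```bash
python3 - <<'E'
from h import *
f=dict(np.load('last_top.npz'));save(f,'crop0.png',(235,200,405,350),4.7)
print(f['K'])
P=pts(f)
for n,(u,v) in dict(stud=(348.5,306),spin=(344,282),plate=(382,300),table=(300,330)).items(): print(n,P[int(v),int(u)].round(4))
E
```

```text
[[494.98888835   0.         278.47266115]
 [  0.         494.98888835 213.46795215]
 [  0.           0.           1.        ]]
stud [0.4529 0.0737 0.0498]
spin [0.4931 0.0774 0.0295]
plate [0.4607 0.0065 0.0113]
table [ 0.4054  0.1534 -0.0013]
```

View pics/crop0.png

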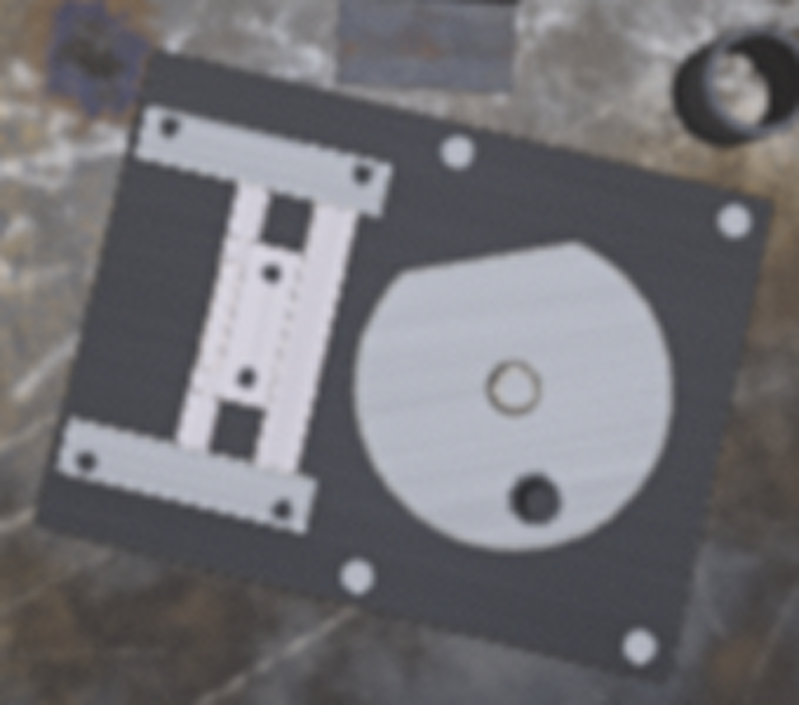

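Crop picks: spindle (514,387), stud top (~537,499), flat ends (405,271) and (576,241), plate corners (155,52), (772,203), (672,682) and (38,522). The tab is around (225,315).

```bash
cat >> h.py <<'E'
def ray(f,u,v,z):
    K=f['K'];d=R.from_quat(f['orientation']).as_matrix()@np.array([(u-K[0,2])/K[0,0],-(v-K[1,2])/K[1,1],-1])
    p=np.array(f['position']);return p+d*(z-p[2])/d[2]
E
python3 - <<'E'
from h import *
f=dict(np.load('last_top.npz'))
c=lambda x,y,z:ray(f,235+(x+.5)/4.7-.5,200+(y+.5)/4.7-.5,z)
# corners jig: left=+y; up in image = jig +x? decide from rotation
C=np.array([c(*p,.012)[:2] for p in [(155,52),(772,203),(672,682),(38,522)]])
print(C.round(4)); 
# +y dir = image left; +x = y rotated -90
ey=(C[0]+C[3]-C[1]-C[2]);ey/=np.linalg.norm(ey);ex=np.array([ey[1],-ey[0]])
print('ey',ey,'ex',ex)
J=np.array([[95,165],[95,-85],[-95,-85],[-95,165]])/1e3
if (C[0]-C[3])@ex<0: J=J[[3,2,1,0]]
jc,cc=J.mean(0),C.mean(0);H=(J-jc).T@(C-cc);a=np.arctan2(H[0,1]-H[1,0],H[0,0]+H[1,1])
Rm=np.array([[np.cos(a),-np.sin(a)],[np.sin(a),np.cos(a)]]);o=cc-Rm@jc
print('jig',o.round(4),'yaw',a,'res',((J@Rm.T+o)-C).round(4).tolist())
s=c(514,387,.032)[:2];st=c(537,499,.046)[:2];fa=c(576,241,.024)[:2];fb=c(405,271,.024)[:2]
print('spin',s,'stud',st,np.linalg.norm(st-s),'flatends',fa,fb,np.linalg.norm(fa-fb))
d=s-st;print('disc +y angle via stud',np.arctan2(d[1],d[0]),'via flat mid',np.arctan2(*((fa+fb)/2-s)[::-1]),'normal',np.arctan2(*(np.array([-(fa-fb)[1],(fa-fb)[0]])[::-1])), 'target',a+np.pi/2)
P=pts(f).reshape(-1,3);L=(P[:,:2]-o)@Rm
m=(abs(L[:,0])<.05)&(L[:,1]>.04)&(L[:,1]<.16)&(P[:,2]>.045)
q=L[m];print('tab pts',m.sum(),q.min(0),q.max(0),np.median(q,0),np.median(P[m],0))
m=(abs(P[:,0]-st[0])<.02)&(abs(P[:,1]-st[1])<.02)&(P[:,2]>.038);print('stud pts',P[m].mean(0),m.sum())
g=lambda p:((c(*p)[:2]-o)@Rm).round(4)
print('barface top',g((357,215,.027)),g((297,472,.027)))
E
```

```text
[[ 0.6208  0.2137]
 [ 0.5638 -0.0257]
 [ 0.3821  0.0158]
 [ 0.4406  0.2567]]
ey [0.23405907 0.97222238] ex [ 0.97222238 -0.23405907]
jig [0.4926 0.0762] yaw -0.23374450124732718 res [[0.0023, 0.001], [0.0015, -0.0028], [-0.0016, -0.0002], [-0.0023, 0.002]]
spin [0.49322956 0.07777333] stud [0.45295769 0.07162716] 0.04073817275632465 flatends [0.5482506  0.05253845] [0.53645424 0.11781167] 0.06633059304715906
disc +y angle via stud 0.15144819077766133 via flat mid 0.14955288166760106 normal 0.17879291964981486 target 1.3370518255475694
tab pts 1025 [-0.01949125  0.11179971] [0.02007332 0.13109407] [-0.0003016   0.13109407] [0.52262806 0.20379754 0.91113826]
stud pts [0.45153164 0.07031997 0.04583594] 54
barface top [0.0492 0.0735] [-0.0499  0.0731]
```

```bash
python3 - <<'E'
from h import *
f=dict(np.load('last_top.npz'));P=pts(f)
for n in('top','scene'):
    f=dict(np.load('last_%s.npz'%n));P=pts(f)[f['z_map']>.05]
    for x in np.arange(.0,.65,.05):
        print(n,round(x,2),[ (lambda h: round(float(np.percentile(h,98)),2) if len(h)>5 else '-')(P[(abs(P[:,0]-x)<.025)&(abs(P[:,1]-y)<.025),2]) for y in np.arange(-.5,.31,.05)])
E
```

```text
top 0.0 ['-', '-', '-', '-', '-', '-', '-', '-', '-', '-', '-', '-', '-', '-', '-', '-', '-']
top 0.05 ['-', '-', '-', '-', '-', '-', '-', '-', '-', '-', '-', '-', '-', '-', '-', '-', '-']
top 0.1 [-0.85, -0.85, -0.85, '-', '-', '-', '-', '-', '-', '-', '-', '-', '-', '-', '-', '-', '-']
top 0.15 [-0.85, -0.85, -0.85, '-', '-', '-', '-', '-', '-', '-', '-', '-', '-', '-', '-', '-', '-']
top 0.2 [-0.85, -0.85, -0.85, '-', '-', '-', '-', '-', '-', '-', '-', '-', '-', '-', '-', '-', '-']
top 0.25 [-0.85, -0.85, -0.85, '-', '-', '-', '-', '-', '-', '-', '-', 0.0, 0.0, 0.08, 0.0, 0.0, 0.06]
top 0.3 [-0.85, -0.85, -0.85, '-', '-', 0.12, 0.19, 0.21, 0.21, 0.2, 0.16, 0.15, 0.12, 0.08, 0.06, 0.06, 0.07]
top 0.35 [-0.85, -0.85, -0.85, '-', '-', 0.1, 0.19, 0.21, 0.21, 0.2, 0.06, 0.07, 0.06, 0.0, 0.0, 0.0, 0.0]
top 0.4 [-0.85, -0.85, -0.85, -0.85, '-', '-', '-', '-', 0.0, 0.0, 0.01, 0.02, 0.01, 0.01, 0.01, 0.0, 0.0]
top 0.45 [-0.85, -0.85, -0.85, -0.85, '-', '-', '-', '-', 0.0, 0.0, 0.02, 0.05, 0.03, 0.03, 0.03, 0.03, 0.0]
top 0.5 [-0.85, -0.85, -0.85, -0.85, '-', '-', '-', '-', 0.0, 0.0, 0.03, 
[... 884 characters left out ...]
, '-', '-', '-', 0.19, '-', 0.21, 0.2, 0.2, 0.16, 0.15, 0.12, 0.1, 0.06, 0.06, 0.07]
scene 0.35 ['-', '-', '-', '-', '-', '-', '-', 0.21, 0.2, 0.2, 0.06, 0.06, 0.06, 0.0, 0.0, 0.0, 0.0]
scene 0.4 ['-', '-', '-', '-', '-', '-', '-', '-', 0.0, 0.0, 0.01, 0.01, 0.01, 0.01, 0.01, 0.0, 0.0]
scene 0.45 ['-', '-', '-', '-', '-', '-', '-', '-', 0.0, 0.0, 0.01, 0.04, 0.04, 0.03, 0.03, 0.03, 0.0]
scene 0.5 ['-', '-', '-', '-', '-', '-', '-', '-', 0.0, 0.0, 0.02, 0.03, 0.03, 0.03, 0.06, 0.03, 0.05]
scene 0.55 ['-', '-', '-', '-', '-', '-', '-', '-', -0.0, 0.0, 0.01, 0.02, 0.02, 0.03, 0.06, 0.01, 0.05]
scene 0.6 ['-', '-', '-', '-', '-', '-', '-', '-', '-', 0.06, 0.06, 0.01, 0.01, 0.03, 0.03, 0.01, 0.0]
```

```bash
python3 -m handwheel '[{"grip":0.05,"z":0.05},{"grip":0.05,"x":0.03,"y":0.02,"z":0.09},{"grip":0.05,"x":0.07,"y":0.06,"z":0.1},{"grip":0.05,"x":0.11,"y":0.09,"z":0.1},{"grip":0.05,"x":0.15,"y":0.12,"z":0.1},{"grip":0.05,"x":0.19,"y":0.15,"z":0.1},{"grip":0.05,"x":0.23,"y":0.18,"z":0.1},{"grip":0.05,"x":0.27,"y":0.21,"z":0.1}]' 30
python3 -m handwheel '[{"grip":0.05,"y":0.045},{"grip":0.05,"y":0.09},{"grip":0.05,"y":0.135},{"grip":0.05,"y":0.18},{"grip":0.05,"y":0.225},{"grip":0.05,"y":0.27},{"grip":0.05,"y":0.315},{"grip":0.05,"y":0.36}]'
```

```text
invalid input at $[0]: expected keys grip, x, y, z, yaw
invalid input at $[0]: expected keys grip, x, y, z, yaw
```

All keys are required in every row.

```bash
python3 -m handwheel '[{"grip":0.05,"x":0,"y":0,"z":0.05,"yaw":0},{"grip":0.05,"x":0.03,"y":0.02,"z":0.09,"yaw":0},{"grip":0.05,"x":0.07,"y":0.06,"z":0.1,"yaw":0},{"grip":0.05,"x":0.11,"y":0.09,"z":0.1,"yaw":0},{"grip":0.05,"x":0.15,"y":0.12,"z":0.1,"yaw":0},{"grip":0.05,"x":0.19,"y":0.15,"z":0.1,"yaw":0},{"grip":0.05,"x":0.23,"y":0.18,"z":0.1,"yaw":0},{"grip":0.05,"x":0.27,"y":0.21,"z":0.1,"yaw":0}]' 30
python3 -m handwheel '[{"grip":0.05,"x":0,"y":0.045,"z":0,"yaw":0},{"grip":0.05,"x":0,"y":0.09,"z":0,"yaw":0},{"grip":0.05,"x":0,"y":0.135,"z":0,"yaw":0},{"grip":0.05,"x":0,"y":0.18,"z":0,"yaw":0},{"grip":0.05,"x":0,"y":0.225,"z":0,"yaw":0},{"grip":0.05,"x":0,"y":0.27,"z":0,"yaw":0},{"grip":0.05,"x":0,"y":0.315,"z":0,"yaw":-0.1},{"grip":0.05,"x":0,"y":0.36,"z":0,"yaw":-0.2}]'
```

```text
t: 0.9
tcp_pos: [0.4956, -0.4283, 0.331]
ee_rot: [0.985, 0.175, -0.0, -0.0]
ft_force: [0.2, -0.9, -0.8]
width: 0.584
gripper_force: 0.0
t: 1.7
tcp_pos: [0.4938, -0.068, 0.3311]
ee_rot: [0.997, 0.074, -0.0, 0.0]
ft_force: [1.5, 0.1, 0.4]
width: 0.589
gripper_force: 0.0
```

```bash
python3 -m handwheel '[{"grip":0.05,"x":-0.02,"y":0.04,"z":0,"yaw":0},{"grip":0.05,"x":-0.042,"y":0.08,"z":0,"yaw":0},{"grip":0.05,"x":-0.042,"y":0.12,"z":-0.02,"yaw":0},{"grip":0.05,"x":-0.042,"y":0.137,"z":-0.06,"yaw":0},{"grip":0.05,"x":-0.042,"y":0.137,"z":-0.1,"yaw":0},{"grip":0.05,"x":-0.042,"y":0.137,"z":-0.15,"yaw":0},{"grip":0.05,"x":-0.042,"y":0.137,"z":-0.2,"yaw":0},{"grip":0.05,"x":-0.042,"y":0.137,"z":-0.21,"yaw":0}]'
python3 -m handwheel '[{"grip":0.05,"x":0,"y":0,"z":0,"yaw":0},{"grip":0.05,"x":0,"y":0,"z":0,"yaw":0}]'
python3 - <<'E'
from h import *
f=grab('wrist');save(f,'wrist0.png')
E
```

```text
t: 2.5
tcp_pos: [0.4484, 0.0663, 0.1168]
ee_rot: [0.997, 0.076, -0.005, 0.0]
ft_force: [-0.1, -0.4, 0.5]
width: 0.585
gripper_force: 0.0
t: 2.7
tcp_pos: [0.4539, 0.0676, 0.1231]
ee_rot: [0.997, 0.076, 0.001, -0.0]
ft_force: [-0.3, -0.7, 0.2]
width: 0.586
gripper_force: 0.0
```

View pics/wrist0.png

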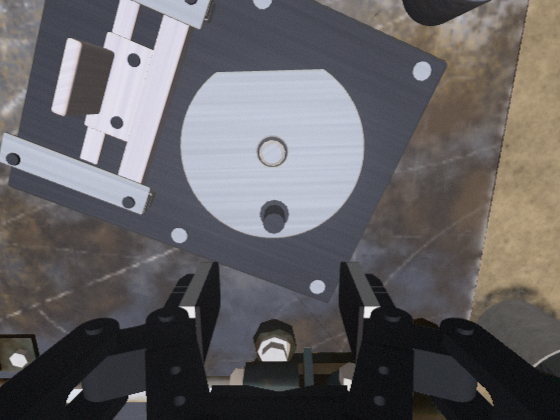

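The wrist view shows the stud at about (274,217), centred between the fingers (midline at about 280). I'll refine it from this image.

```bash
python3 - <<'E'
from h import *
f=dict(np.load('last_wrist.npz'));P=pts(f)
q=P[195:245,250:300].reshape(-1,3);m=(q[:,2]>.041)&(q[:,2]<.055);print('stud',np.median(q[m],0),(q[m].min(0)+q[m].max(0))/2,m.sum())
print('spin',ray(f,272,152,.032)); 
for y in (205,210,215,220): print(y,ray(f,274,y,.046))
print(monitor.get_state()['tcp_pos'])
E
```

```text
stud [0.45425699 0.07117401 0.0468354 ] [0.45336802 0.07111236 0.0448289 ] 396
spin [0.49499346 0.07870344 0.032     ]
205 [0.46457182 0.07264163 0.046     ]
210 [0.46136964 0.07216012 0.046     ]
215 [0.45814179 0.07167475 0.046     ]
220 [0.45488796 0.07118547 0.046     ]
[0.45428027 0.06762932 0.12352018]
```

```bash
python3 -m handwheel '[{"grip":0.05,"x":0,"y":0.0035,"z":-0.02,"yaw":0},{"grip":0.05,"x":0,"y":0.0035,"z":-0.05,"yaw":0},{"grip":0.05,"x":0,"y":0.0035,"z":-0.075,"yaw":0},{"grip":0.05,"x":0,"y":0.0035,"z":-0.091,"yaw":0},{"grip":0.05,"x":0,"y":0.0035,"z":-0.091,"yaw":0},{"grip":0.05,"x":0,"y":0.0035,"z":-0.091,"yaw":0}]'
python3 -m handwheel '[{"grip":0.018,"x":0,"y":0,"z":0,"yaw":0},{"grip":0.018,"x":0,"y":0,"z":0,"yaw":0},{"grip":0.018,"x":0,"y":0,"z":0,"yaw":0},{"grip":0.018,"x":0,"y":0,"z":0,"yaw":0},{"grip":0.01,"x":0,"y":0,"z":0,"yaw":0},{"grip":0.01,"x":0,"y":0,"z":0,"yaw":0},{"grip":0.01,"x":0,"y":0,"z":0,"yaw":0},{"grip":0.01,"x":0,"y":0,"z":0,"yaw":0}]' 20
```

```text
t: 3.35
tcp_pos: [0.454, 0.071, 0.0319]
ee_rot: [0.997, 0.076, 0.001, -0.0]
ft_force: [0.1, 0.2, -0.1]
width: 0.586
gripper_force: 0.0
t: 4.15
tcp_pos: [0.4527, 0.0708, 0.0307]
ee_rot: [0.997, 0.076, 0.0, 0.0]
ft_force: [-2.0, -1.1, 6.7]
width: 0.149
gripper_force: 20.1
```

```bash
python3 -m handwheel '[{"grip":0.01,"x":0.0006,"y":-0.003,"z":0,"yaw":0.075},{"grip":0.01,"x":0.0015,"y":-0.0061,"z":0,"yaw":0.15},{"grip":0.01,"x":0.0025,"y":-0.009,"z":0,"yaw":0.225},{"grip":0.01,"x":0.0038,"y":-0.012,"z":0,"yaw":0.3},{"grip":0.01,"x":0.0053,"y":-0.0148,"z":0,"yaw":0.375},{"grip":0.01,"x":0.007,"y":-0.0174,"z":0,"yaw":0.45},{"grip":0.01,"x":0.009,"y":-0.0199,"z":0,"yaw":0.525},{"grip":0.01,"x":0.011,"y":-0.0222,"z":0,"yaw":0.6}]'
python3 -m handwheel '[{"grip":0.01,"x":0.0023,"y":-0.0022,"z":0,"yaw":0.075},{"grip":0.01,"x":0.0047,"y":-0.0043,"z":0,"yaw":0.15},{"grip":0.01,"x":0.0073,"y":-0.0061,"z":0,"yaw":0.225},{"grip":0.01,"x":0.0099,"y":-0.0077,"z":0,"yaw":0.3},{"grip":0.01,"x":0.0127,"y":-0.0092,"z":0,"yaw":0.375},{"grip":0.01,"x":0.0156,"y":-0.0104,"z":0,"yaw":0.45},{"grip":0.01,"x":0.0204,"y":-0.0119,"z":0,"yaw":0.57},{"grip":0.01,"x":0.0204,"y":-0.0119,"z":0,"yaw":0.57}]'
python3 - <<'E'
from h import *
f=grab('top');save(f,'crop1.png',(235,200,405,350),4.7)
E
```

```text
t: 4.95
tcp_pos: [0.464, 0.049, 0.0307]
ee_rot: [0.93, 0.368, 0.001, -0.0]
ft_force: [0.2, 2.0, 2.6]
width: 0.151
gripper_force: 20.0
t: 5.75
tcp_pos: [0.4843, 0.0373, 0.0307]
ee_rot: [0.789, 0.615, 0.001, -0.0]
ft_force: [-0.8, 0.9, 6.5]
width: 0.155
gripper_force: 20.2
```

View pics/crop1.png

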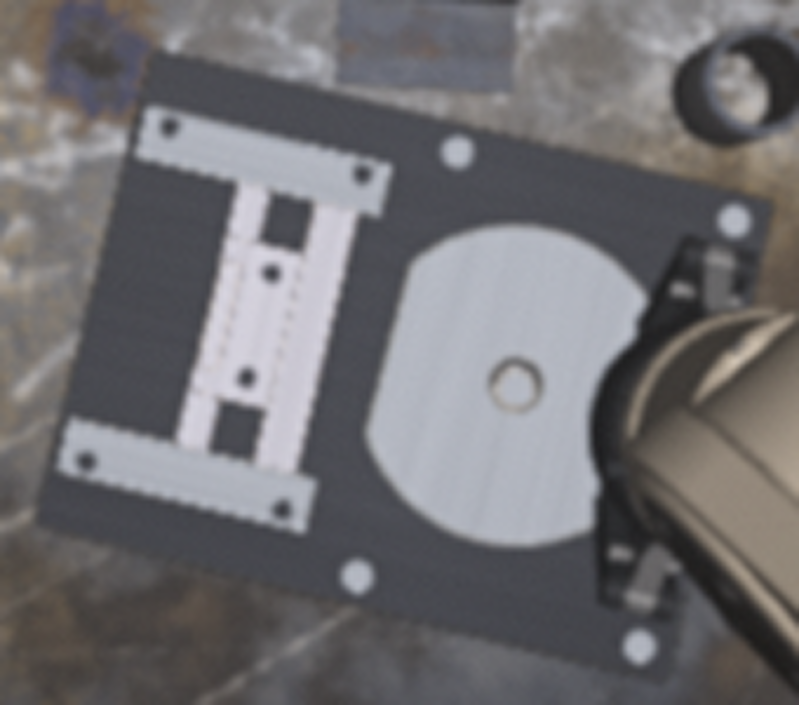

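The flat now runs from (412,266) to (367,433) and the bar face from (357,215) to (297,472). It is nearly square, so I'll fit the edges subpixel to get the remainder.

```bash
cat >> h.py <<'E'
def edge(f,p0,p1,z,half=4):
    # subpixel max-gradient along normals, line fitted; crop coords in; returns world points
    g=cv2.GaussianBlur(np.array(f['img']).mean(-1).astype(np.float32),(0,0),.7)
    t=lambda p:np.array([235+(p[0]+.5)/4.7-.5,200+(p[1]+.5)/4.7-.5])
    a,b=t(p0),t(p1);d=(b-a)/np.linalg.norm(b-a);n=np.array([-d[1],d[0]]);s=np.arange(-half,half+.01,.1);o=[]
    for w in np.linspace(.12,.88,40):
        q=(a+w*(b-a))[None]+s[:,None]*n
        pr=cv2.remap(g,q[:,0].astype(np.float32)[None],q[:,1].astype(np.float32)[None],cv2.INTER_LINEAR)[0]
        gr=np.abs(np.gradient(pr))**2;k=gr.argmax();m=abs(s-s[k])<1.2
        o.append(q[0]+ (np.sum(gr[m]*s[m])/gr[m].sum()-s[0])*n)
    W=np.array([ray(f,*q,z)[:2] for q in o])
    vx,vy,x,y=cv2.fitLine(W.astype(np.float32),cv2.DIST_HUBER,0,.0003,.0001).ravel()
    return np.arctan2(vy,vx)%np.pi,np.array([x,y]),np.std((W-[x,y])@[-vy,vx])
E
python3 - <<'E'
from h import *
f=dict(np.load('last_top.npz'))
fl=edge(f,(412,266),(367,433),.024);b=edge(f,(357,215),(297,472),.027,3)
print('flat',fl);print('bar',b);print('need',b[0]-fl[0])
print('rail',edge(f,(147,107),(391,164),.033,3)[0]+0, edge(f,(57,472),(305,533),.033,3)[0], 'plate',edge(f,(155,52),(772,203),.012,3)[0],edge(f,(38,522),(672,682),.012,3)[0],edge(f,(38,522),(155,52),.012,3)[0])
n=np.array([-np.sin(b[0]),np.cos(b[0])]);print('gap',(b[1]-fl[1])@n)
E
```

```text
flat (np.float32(2.8797536), array([0.50701463, 0.12456638], dtype=float32), np.float64(0.00028804014534305073))
bar (np.float32(2.9090993), array([0.5090577, 0.1478911], dtype=float32), np.float64(0.00032532102747686914))
need 0.02934575
rail 1.3384378 1.3364612 plate 1.3419329 1.3379158 2.9278922
gap -0.023167906
```

```bash
python3 -m handwheel '[{"grip":0.01,"x":0.0006,"y":-0.0002,"z":0,"yaw":0.015},{"grip":0.01,"x":0.0012,"y":-0.0003,"z":0,"yaw":0.03},{"grip":0.01,"x":0.0012,"y":-0.0003,"z":0,"yaw":0.03},{"grip":0.01,"x":0.0012,"y":-0.0003,"z":0,"yaw":0.03}]'
python3 - <<'E'
from h import *
f=grab('top')
fl=edge(f,(412,266),(367,433),.024);b=edge(f,(357,215),(297,472),.027,3)
print('flat',fl);print('bar',b);print('need',b[0]-fl[0])
E
```

```text
t: 6.2
tcp_pos: [0.4845, 0.0373, 0.0306]
ee_rot: [0.78, 0.626, -0.0, -0.001]
ft_force: [-4.0, 1.4, 8.8]
width: 0.152
gripper_force: 20.4
flat (np.float32(2.8808832), array([0.5070212 , 0.12459137], dtype=float32), np.float64(0.00030125090172208787))
bar (np.float32(2.9077864), array([0.5090545 , 0.14787674], dtype=float32), np.float64(0.0003291939682226719))
need 0.026903152
```

```bash
python3 -m handwheel '[{"grip":0.01,"x":0.001,"y":-0.0003,"z":0,"yaw":0},{"grip":0.01,"x":0.0015,"y":-0.0004,"z":0,"yaw":0},{"grip":0.01,"x":0.0015,"y":-0.0004,"z":0,"yaw":0},{"grip":0.01,"x":0.0015,"y":-0.0004,"z":0,"yaw":0},{"grip":0.01,"x":0.0015,"y":-0.0004,"z":0,"yaw":0}]'
python3 - <<'E'
from h import *
f=grab('top')
fl=edge(f,(412,266),(367,433),.024);b=edge(f,(357,215),(297,472),.027,3)
print('need',b[0]-fl[0])
E
```

```text
t: 6.75
tcp_pos: [0.4847, 0.0372, 0.0306]
ee_rot: [0.78, 0.626, -0.001, -0.001]
ft_force: [-8.4, 3.7, 12.6]
width: 0.151
gripper_force: 20.8
need 0.022277117
```

```bash
python3 -m handwheel '[{"grip":0.022,"x":0,"y":0,"z":0,"yaw":0},{"grip":0.022,"x":0,"y":0,"z":0,"yaw":0},{"grip":0.022,"x":0,"y":0,"z":0.002,"yaw":0},{"grip":0.022,"x":0,"y":0,"z":0.002,"yaw":0}]'
python3 - <<'E'
from h import *
f=grab('top')
fl=edge(f,(412,266),(367,433),.024);b=edge(f,(357,215),(297,472),.027,3)
print('need',b[0]-fl[0])
E
```

```text
t: 7.2
tcp_pos: [0.4868, 0.0357, 0.0324]
ee_rot: [0.78, 0.625, 0.0, 0.0]
ft_force: [0.1, -0.5, 0.4]
width: 0.253
gripper_force: 0.0
need 0.023451328
```

```bash
python3 -m handwheel '[{"grip":0.022,"x":0.001,"y":-0.0002,"z":0,"yaw":0},{"grip":0.022,"x":0.002,"y":-0.0005,"z":0,"yaw":0},{"grip":0.022,"x":0.0024,"y":-0.0006,"z":0,"yaw":0},{"grip":0.022,"x":0.0024,"y":-0.0006,"z":0,"yaw":0}]'
cat > chk.py <<'E'
from h import *
f=grab('top')
fl=edge(f,(412,266),(367,433),.024);b=edge(f,(357,215),(297,472),.027,3)
print('need',b[0]-fl[0])
E
python3 chk.py
```

```text
t: 7.65
tcp_pos: [0.4885, 0.0354, 0.0322]
ee_rot: [0.78, 0.626, -0.0, -0.0]
ft_force: [-1.0, 0.8, 0.8]
width: 0.254
gripper_force: 1.1
need 0.020377874
```

In contact, so I'll go on.

```bash
python3 -m handwheel '[{"grip":0.022,"x":0.0005,"y":-0.0001,"z":0,"yaw":0},{"grip":0.022,"x":0.001,"y":-0.0002,"z":0,"yaw":0},{"grip":0.022,"x":0.001,"y":-0.0002,"z":0,"yaw":0},{"grip":0.022,"x":0.001,"y":-0.0002,"z":0,"yaw":0}]'
python3 chk.py
```

```text
t: 8.1
tcp_pos: [0.4886, 0.0353, 0.0321]
ee_rot: [0.78, 0.626, -0.001, -0.001]
ft_force: [-6.3, 1.8, 4.1]
width: 0.256
gripper_force: 2.9
need 0.022003174
```

```bash
python3 -m handwheel '[{"grip":0.022,"x":0.0005,"y":-0.0001,"z":0.001,"yaw":0},{"grip":0.022,"x":0.001,"y":-0.0002,"z":0.001,"yaw":0},{"grip":0.022,"x":0.001,"y":-0.0002,"z":0.001,"yaw":0},{"grip":0.022,"x":0.001,"y":-0.0002,"z":0.001,"yaw":0}]'
python3 chk.py
```

```text
t: 8.55
tcp_pos: [0.4909, 0.0348, 0.0332]
ee_rot: [0.78, 0.626, -0.0, -0.0]
ft_force: [-1.7, 0.4, -1.6]
width: 0.258
gripper_force: 1.3
need -0.03391385
```

```bash
python3 -m handwheel '[{"grip":0.022,"x":-0.003,"y":0.0007,"z":0,"yaw":0},{"grip":0.022,"x":-0.006,"y":0.0014,"z":0,"yaw":0},{"grip":0.022,"x":-0.009,"y":0.0021,"z":0,"yaw":0},{"grip":0.022,"x":-0.0102,"y":0.0025,"z":0,"yaw":0},{"grip":0.022,"x":-0.0102,"y":0.0025,"z":0,"yaw":0}]'
python3 chk.py
```

```text
t: 9.1
tcp_pos: [0.4814, 0.0373, 0.0336]
ee_rot: [0.78, 0.626, 0.001, 0.0]
ft_force: [1.1, -0.7, 1.2]
width: 0.255
gripper_force: 0.8
need -0.013075113
```

Remaining error is 0.013 rad (±0.4 mm at the flat points). That is good enough, so I'll release and lift.

```bash
python3 -m handwheel '[{"grip":0.034,"x":0.002,"y":-0.0005,"z":0,"yaw":0},{"grip":0.034,"x":0.003,"y":-0.0008,"z":0,"yaw":0},{"grip":0.034,"x":0.003,"y":-0.0008,"z":0.0,"yaw":0},{"grip":0.034,"x":0.003,"y":-0.0008,"z":0.02,"yaw":0},{"grip":0.034,"x":0.003,"y":-0.0008,"z":0.05,"yaw":0},{"grip":0.034,"x":0.003,"y":-0.0008,"z":0.09,"yaw":0},{"grip":0.0,"x":0.003,"y":-0.0008,"z":0.09,"yaw":0},{"grip":0.0,"x":0.003,"y":-0.0008,"z":0.09,"yaw":0}]'
python3 - <<'E'
from h import *
o=np.array([.4935,.0778]);ey=np.array([.2316,.9728])
f=grab('wrist');P=pts(f).reshape(-1,3);L=P[:,:2]-o;y=L@ey;x=L@[ey[1],-ey[0]]
m=(abs(x)<.04)&(y>.05)&(y<.16)&(P[:,2]>.052)&(P[:,2]<.07);print('tab jig x,y',m.sum(),*[np.percentile(c[m],[2,50,98]).round(4) for c in(x,y)],np.median(P[m],0))
m=(abs(x)<.3)&(y>.155)&(y<.3)&(abs(x)<.06)&(P[:,2]>.02)&(P[:,2]<.07);print('tee',m.sum(),y[m].min() if m.any() else '')
print('tab mid world',o+ey*.117, 'behind',o+ey*.143)
E
python3 chk.py
```

```text
t: 9.95
tcp_pos: [0.4841, 0.0364, 0.1238]
ee_rot: [0.78, 0.625, 0.001, 0.001]
ft_force: [0.1, -0.8, 0.2]
width: 0.064
gripper_force: 0.0
need -0.0120821Traceback (most recent call last):
  File "<stdin>", line 4, in <module>
    return _quantile_unchecked(
        a, q, axis, out, overwrite_input, method, keepdims, weights)
    return _ureduce(a,
                    func=_quantile_ureduce_func,
    ...<5 lines>...
                    overwrite_input=overwrite_input,
                    method=method)
    r = func(a, **kwargs)
    result = _quantile(arr,
                       quantiles=q,
    ...<2 lines>...
                       out=out,
                       weights=wgt)
    slices_having_nans = np.isnan(arr[-1, ...])
                                  ~~~^^^^^^^^^
IndexError: index -1 is out of bounds for axis 0 with size 0
```

```bash
python3 -m handwheel '[{"grip":0.0,"x":0.0105,"y":0.045,"z":0,"yaw":0},{"grip":0.0,"x":0.021,"y":0.09,"z":0,"yaw":0},{"grip":0.0,"x":0.032,"y":0.135,"z":0,"yaw":0},{"grip":0.0,"x":0.043,"y":0.1825,"z":0,"yaw":0},{"grip":0.0,"x":0.043,"y":0.1825,"z":0,"yaw":0},{"grip":0.0,"x":0.043,"y":0.1825,"z":-0.01,"yaw":0}]'
python3 - <<'E'
from h import *
f=grab('wrist');save(f,'wrist1.png')
P=pts(f);o=np.array([.4935,.0778]);ey=np.array([.2316,.9728])
P=P.reshape(-1,3);L=P[:,:2]-o;y=L@ey;x=L@[ey[1],-ey[0]]
m=(abs(x)<.04)&(y>.05)&(y<.16)&(P[:,2]>.052)&(P[:,2]<.07);print(m.sum())
if m.any():print('tab',*[np.percentile(c[m],[2,50,98]).round(4) for c in(x,y)])
E
```

```text
t: 10.65
tcp_pos: [0.5263, 0.2209, 0.1125]
ee_rot: [0.779, 0.627, 0.0, -0.0]
ft_force: [0.3, -0.9, -0.8]
width: -0.003
gripper_force: 0.0
1
tab [0.0204 0.0204 0.0204] [0.1196 0.1196 0.1196]
```

View pics/wrist1.png

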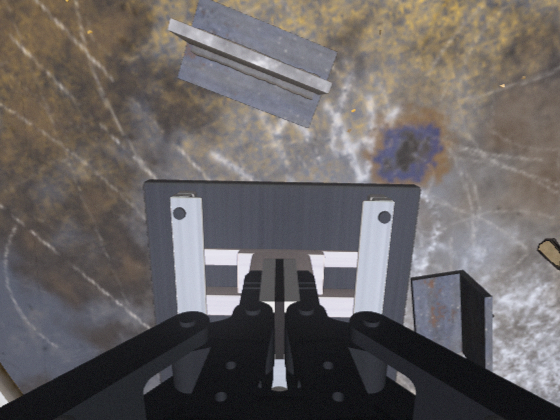

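The wrist view shows closed fingers centred on the carriage (column 280), with the tab visible at about (275,255) and the coupon well clear. Its back corner is at jig y = 0.1196, which matches the earlier estimate, so I'll descend behind it.

```bash
python3 -m handwheel '[{"grip":0.0,"x":0,"y":0,"z":-0.025,"yaw":0},{"grip":0.0,"x":0,"y":0,"z":-0.05,"yaw":0},{"grip":0.0,"x":0,"y":0,"z":-0.07,"yaw":0},{"grip":0.0,"x":0,"y":0,"z":-0.07,"yaw":0},{"grip":0.0,"x":-0.0012,"y":-0.0049,"z":-0.07,"yaw":0},{"grip":0.0,"x":-0.0023,"y":-0.0097,"z":-0.07,"yaw":0},{"grip":0.0,"x":-0.0023,"y":-0.0097,"z":-0.07,"yaw":0}]'
python3 -m handwheel '[{"grip":0.0,"x":-0.0005,"y":-0.0019,"z":0,"yaw":0},{"grip":0.0,"x":-0.0009,"y":-0.0039,"z":0,"yaw":0},{"grip":0.0,"x":-0.0014,"y":-0.0058,"z":0,"yaw":0},{"grip":0.0,"x":-0.0019,"y":-0.0078,"z":0,"yaw":0},{"grip":0.0,"x":-0.0023,"y":-0.0097,"z":0,"yaw":0},{"grip":0.0,"x":-0.0023,"y":-0.0097,"z":0,"yaw":0}]'
```

```text
t: 11.4
tcp_pos: [0.525, 0.2079, 0.0441]
ee_rot: [0.781, 0.625, 0.0, 0.001]
ft_force: [-0.0, 0.1, -0.1]
width: 0.003
gripper_force: 0.0
t: 12.0
tcp_pos: [0.5223, 0.1998, 0.0435]
ee_rot: [0.78, 0.626, 0.0, 0.0]
ft_force: [0.8, 1.4, 0.4]
width: -0.001
gripper_force: 0.9
```

```bash
python3 -m handwheel '[{"grip":0.0,"x":-0.0005,"y":-0.0019,"z":0,"yaw":0},{"grip":0.0,"x":-0.0009,"y":-0.0039,"z":0,"yaw":0},{"grip":0.0,"x":-0.0014,"y":-0.0058,"z":0,"yaw":0},{"grip":0.0,"x":-0.0019,"y":-0.0078,"z":0,"yaw":0},{"grip":0.0,"x":-0.0023,"y":-0.0097,"z":0,"yaw":0},{"grip":0.0,"x":-0.0028,"y":-0.0117,"z":0,"yaw":0},{"grip":0.0,"x":-0.0028,"y":-0.0117,"z":0,"yaw":0}]'
python3 - <<'E'
from h import *
f=grab('top');save(f,'crop2.png',(235,200,405,350),4.7)
E
```

```text
t: 12.7
tcp_pos: [0.5191, 0.1873, 0.0432]
ee_rot: [0.78, 0.625, -0.0, 0.0]
ft_force: [-0.6, 0.4, 1.3]
width: 0.001
gripper_force: 0.6
```

View pics/crop2.png

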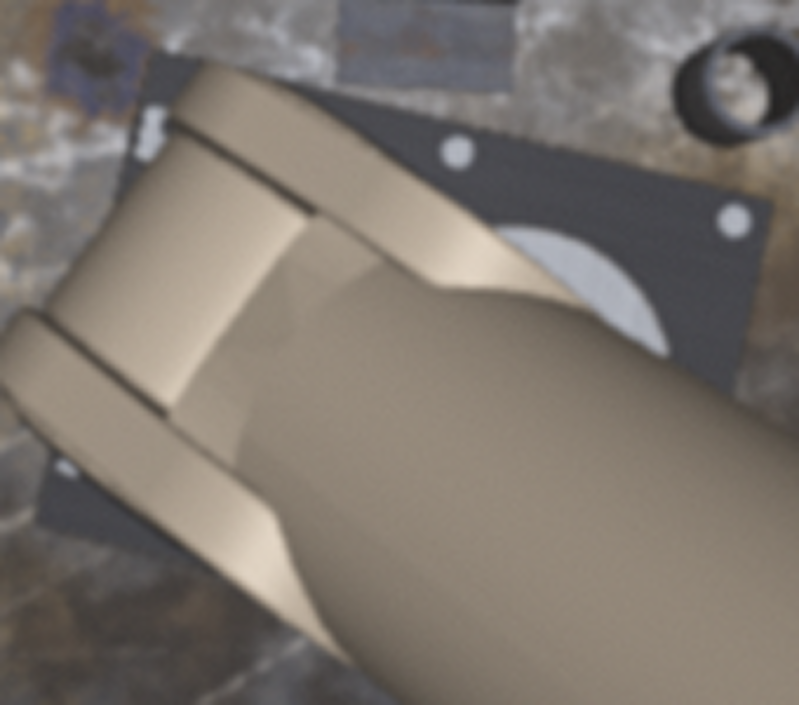

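The arm hides the bar from the top camera here, so I'll advance by force readings in small steps.

```bash
python3 -m handwheel '[{"grip":0.0,"x":-0.0002,"y":-0.001,"z":0,"yaw":0},{"grip":0.0,"x":-0.0005,"y":-0.0019,"z":0,"yaw":0},{"grip":0.0,"x":-0.0007,"y":-0.0029,"z":0,"yaw":0},{"grip":0.0,"x":-0.0007,"y":-0.0029,"z":0,"yaw":0}]'
for i in 1 ; do python3 -m handwheel '[{"grip":0.0,"x":-0.0001,"y":-0.0005,"z":0,"yaw":0},{"grip":0.0,"x":-0.0002,"y":-0.001,"z":0,"yaw":0},{"grip":0.0,"x":-0.0002,"y":-0.001,"z":0,"yaw":0}]'; done
```

```text
t: 13.15
tcp_pos: [0.5185, 0.1848, 0.0431]
ee_rot: [0.78, 0.626, -0.0, 0.0]
ft_force: [1.5, 1.1, -0.9]
width: 0.0
gripper_force: 0.8
t: 13.45
tcp_pos: [0.5182, 0.184, 0.0432]
ee_rot: [0.78, 0.626, -0.0, -0.0]
ft_force: [1.4, 1.2, -2.1]
width: -0.0
gripper_force: 0.8
```

```bash
python3 -m handwheel '[{"grip":0.0,"x":-0.0001,"y":-0.0005,"z":0,"yaw":0},{"grip":0.0,"x":-0.0002,"y":-0.001,"z":0,"yaw":0},{"grip":0.0,"x":-0.0002,"y":-0.001,"z":0,"yaw":0}]'
```

```text
t: 13.75
tcp_pos: [0.5181, 0.1833, 0.0433]
ee_rot: [0.78, 0.626, 0.0, -0.0]
ft_force: [0.3, 2.3, -1.5]
width: -0.002
gripper_force: 1.3
```

```bash
python3 -m handwheel '[{"grip":0.0,"x":-0.0001,"y":-0.0005,"z":0,"yaw":0},{"grip":0.0,"x":-0.0002,"y":-0.001,"z":0,"yaw":0},{"grip":0.0,"x":-0.0002,"y":-0.001,"z":0,"yaw":0}]'
```

```text
t: 14.05
tcp_pos: [0.5181, 0.183, 0.0433]
ee_rot: [0.78, 0.626, 0.001, -0.0]
ft_force: [1.3, 4.7, -3.3]
width: -0.006
gripper_force: 2.6
```

```bash
python3 -m handwheel '[{"grip":0.0,"x":-0.0001,"y":-0.0005,"z":0,"yaw":0},{"grip":0.0,"x":-0.0002,"y":-0.001,"z":0,"yaw":0},{"grip":0.0,"x":-0.0002,"y":-0.001,"z":0,"yaw":0}]'
```

```text
t: 14.35
tcp_pos: [0.5179, 0.1821, 0.0434]
ee_rot: [0.78, 0.626, 0.001, -0.001]
ft_force: [0.6, 5.6, -3.7]
width: -0.001
gripper_force: 2.6
```

```bash
python3 -m handwheel '[{"grip":0.0,"x":-0.0001,"y":-0.0005,"z":0,"yaw":0},{"grip":0.0,"x":-0.0002,"y":-0.001,"z":0,"yaw":0},{"grip":0.0,"x":-0.0002,"y":-0.001,"z":0,"yaw":0}]'
```

```text
t: 14.65
tcp_pos: [0.5177, 0.1812, 0.0434]
ee_rot: [0.78, 0.626, 0.001, -0.001]
ft_force: [1.3, 5.7, -4.2]
width: -0.0
gripper_force: 2.7
```

```bash
python3 -m handwheel '[{"grip":0.0,"x":-0.0001,"y":-0.0005,"z":0,"yaw":0},{"grip":0.0,"x":-0.0002,"y":-0.001,"z":0,"yaw":0},{"grip":0.0,"x":-0.0002,"y":-0.001,"z":0,"yaw":0}]'
```

```text
t: 14.95
tcp_pos: [0.5176, 0.181, 0.0434]
ee_rot: [0.78, 0.626, 0.001, -0.001]
ft_force: [1.4, 7.1, -5.3]
width: -0.0
gripper_force: 3.7
```

```bash
python3 -m handwheel '[{"grip":0.0,"x":-0.0001,"y":-0.0005,"z":0,"yaw":0},{"grip":0.0,"x":-0.0002,"y":-0.001,"z":0,"yaw":0},{"grip":0.0,"x":-0.0002,"y":-0.001,"z":0,"yaw":0}]'
```

```text
t: 15.25
tcp_pos: [0.5176, 0.1809, 0.0435]
ee_rot: [0.78, 0.626, 0.002, -0.001]
ft_force: [1.7, 8.9, -7.5]
width: -0.001
gripper_force: 4.7
```

```bash
python3 -m handwheel '[{"grip":0.0,"x":-0.0001,"y":-0.0005,"z":0,"yaw":0},{"grip":0.0,"x":-0.0002,"y":-0.001,"z":0,"yaw":0},{"grip":0.0,"x":-0.0002,"y":-0.001,"z":0,"yaw":0}]'
```

```text
t: 15.55
tcp_pos: [0.5175, 0.1808, 0.0435]
ee_rot: [0.779, 0.626, 0.003, -0.002]
ft_force: [2.7, 11.2, -9.1]
width: 0.002
gripper_force: 5.8
```

Firm contact at 11 N with no more motion. I'll back off and look.

```bash
python3 -m handwheel '[{"grip":0.0,"x":0.0012,"y":0.0049,"z":0,"yaw":0},{"grip":0.0,"x":0.0035,"y":0.0146,"z":0,"yaw":0},{"grip":0.0,"x":0.0058,"y":0.0243,"z":0,"yaw":0},{"grip":0.0,"x":0.0058,"y":0.0243,"z":0,"yaw":0},{"grip":0.0,"x":0.0058,"y":0.0243,"z":0.03,"yaw":0},{"grip":0.0,"x":0.0058,"y":0.0243,"z":0.07,"yaw":0},{"grip":0.0,"x":0.0058,"y":0.0243,"z":0.11,"yaw":0},{"grip":0.0,"x":0.0058,"y":0.0243,"z":0.15,"yaw":0}]'
python3 -m handwheel '[{"grip":0.0,"x":0,"y":-0.04,"z":0.04,"yaw":0},{"grip":0.0,"x":0,"y":-0.085,"z":0.05,"yaw":0},{"grip":0.0,"x":0,"y":-0.13,"z":0.05,"yaw":0},{"grip":0.0,"x":0,"y":-0.175,"z":0.05,"yaw":0},{"grip":0.0,"x":0,"y":-0.22,"z":0.05,"yaw":0},{"grip":0.0,"x":0,"y":-0.265,"z":0.05,"yaw":0},{"grip":0.0,"x":0,"y":-0.31,"z":0.05,"yaw":0},{"grip":0.0,"x":0,"y":-0.35,"z":0.05,"yaw":0}]'
python3 - <<'E'
from h import *
f=grab('top');save(f,'crop3.png',(235,200,405,350),4.7)
E
```

```text
t: 16.35
tcp_pos: [0.5224, 0.201, 0.1947]
ee_rot: [0.78, 0.626, -0.001, 0.0]
ft_force: [0.8, -0.2, -0.5]
width: -0.001
gripper_force: 0.0
t: 17.15
tcp_pos: [0.522, -0.1514, 0.2433]
ee_rot: [0.781, 0.625, -0.001, 0.0]
ft_force: [0.5, 0.7, -1.1]
width: -0.001
gripper_force: 0.0
```

View pics/crop3.png

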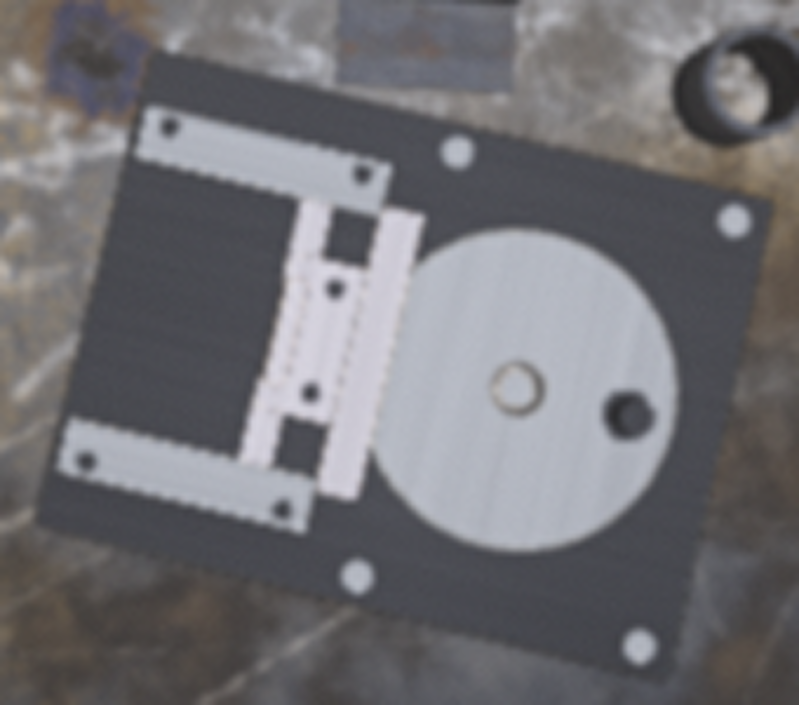

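It looks flush from the top, with the bar edge from (427,215) to (360,498) against the flat and no dark gap visible. A closer wrist view and a travel measurement will confirm it.

```bash
python3 - <<'E'
from h import *
f=dict(np.load('last_top.npz'))
b=edge(f,(427,215),(413,272),.027,2);b2=edge(f,(375,436),(360,498),.027,2)
n=np.array([.2316,.9728]);old=np.array([.50905,.14788])
print(b,b2,'travel',[(.0016+(old-q[1])@n).round(4) for q in(b,b2)])
g=np.array(f['img']).mean(-1)
# min brightness across the bar/flat border
for w in np.linspace(0,1,9):
    p=np.array([412,275])*(1-w)+np.array([373,437])*w
    x,y=235+p[0]/4.7,200+p[1]/4.7;k=int(round(x));print(round(w,2),g[int(round(y)),k-4:k+6].round())
f=grab('wrist');save(f,'wrist2.png')
E
```

```text
(np.float32(2.8796775), array([0.54706687, 0.11350308], dtype=float32), np.float64(0.00031113251028524927)) (np.float32(2.9851332), array([0.46264002, 0.13385807], dtype=float32), np.float64(0.0003508639602343434)) travel [np.float64(0.0262), np.float64(0.026)]
0.0 [210. 212. 204. 188. 185. 186. 188. 189. 189. 189.]
0.12 [209. 211. 206. 192. 186. 185. 187. 190. 188. 188.]
0.25 [209. 208. 198. 181. 181. 186. 187. 189. 189. 188.]
0.38 [209. 209. 201. 183. 181. 184. 186. 188. 188. 188.]
0.5 [209. 211. 204. 188. 183. 186. 187. 189. 187. 188.]
0.62 [207. 208. 210. 206. 192. 186. 186. 185. 188. 188.]
0.75 [206. 209. 208. 202. 189. 185. 186. 186. 188. 186.]
0.88 [207. 209. 210. 203. 187. 184. 186. 187. 189. 187.]
1.0 [206. 209. 210. 204. 187. 184. 186. 188. 189. 188.]
```

View pics/wrist2.png

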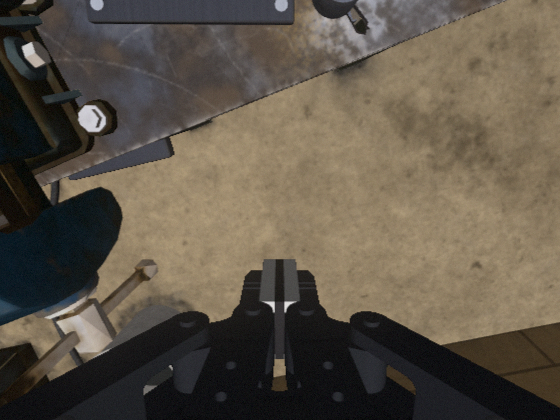

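The wrist camera sees only the jig's near edge at the top of its frame, so it adds nothing. In the top view, brightness across the bar–flat border shows no dark dip along the whole flat, and bar travel is about 26 mm. The gripper is clear of everything.

```bash
python3 -c "
from plant import workorder
print(workorder.finish_job())"
```

```text
the job is handed in; nothing more can be done
None
```

The disc is turned square and the bar is up flush along its whole flat, with no gap visible from above and about 26 mm of travel (peak push about 11 N); the arm is clear and the job is handed in, but it returned no verdict.

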